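Clip the limit-sample plate onto its sloping stand

TASK

Take the white limit-sample plate out of the wooden rack and stand it on the ledge of the sloping steel stand, resting flat against the backboard between the two end stops, with its black rings facing outward. Then squeeze open the spring clip parked on the orange crate's wall and let it close over the top edge of the plate and one shoulder of the backboard together, well down and in line with the board, so that it pinches the two to each other. Leave the mug, the jar and the tape roll where they are.

Things in the scene. Friction and masses are not known exactly. Their poses are not given: they have to be found in the camera images.
- plate: Rigid white board, 140 wide (y) x 110 high (z) x 8 mm thick (x), 75 to 155 g. Origin: centre of its lower edge; top edge at z 110. +x is out of the face with eight flat black rings (look only, 2 mm proud, lower 80 mm). Stands loose in the rack's middle slot with 2.5 mm play, so may lean 4 deg, rings away from the robot. Can be pinched across its 8 mm at the middle of the top edge.
- plate_face (a point): Centre of the plate's ringed face: 4 mm in front of (+x) the plate's mid-plane, 55 mm above its underside.
- rack: Fixed wooden rack, 100 (x) x 170 (y) x 41 mm high; three slots running along y. The middle slot (10.5 wide in x, 33 deep, floor at z = 8, 158 long) holds the plate; the others are empty. Origin: centre of the underside.
- stand: Fixed steel stand on a 130 x 170 x 8 mm foot; origin: centre of the underside. Its front (+x) faces the robot's left (+y) and a little outward: a backboard 160 wide, 6 thick, top leaning back 30 deg (to its -x), above a ledge square to it. Mid top edge: a finger notch 64 wide, 50 deep, open behind, so a finger holding the plate passes; beside it two shoulders 48 wide. Struts brace its lower back.
- stand_seat (a point): Middle of the corner of ledge and board front, 30 mm above table. x: out of the board's face; y: along the ledge; z: up the leaning board. In it: board x -6 to 0, up to z 105; notch y -32 to 32 from z 55 up; shoulders |y| 32 to 80; ledge x 0 to 16; end stops 12 high with inner faces at y +-79 (plate: 9 mm play a side). A seated plate's origin is at x 4, y 0, z 0, its top at z 110.
- crate: Fixed orange plastic crate, open on top, 260 (x) x 300 (y) x 100 mm high, walls 6 thick. Origin: centre of the underside. The clip is parked on the top edge of its near (-x) wall.
- clip: Loose steel spring clip like a clothes peg, 44 g, 26 mm wide (y). Origin: hinge pin. Flared levers reach 40 up (+z), jaws 44 down (-z); opens along x, halves move alike. Outside of lever tops: 43 parked, 38 shut on 14 mm, 22 (parallel) fully squeezed (13 N at z 25); jaw pads, 10 high, then 28 apart, jaws 52 over all. Shuts on 14 mm with 5 N. Parked upright, wall 22 deep in its 40 deep throat.
- clip_tip (a point): Middle point between the ends of the clip's two jaws, 44 mm below the hinge pin along the clip's -z.
- clip_jaw_a (a joint): Opening angle of each half of the clip (rad): 0 jaw ends touching, 0.07 parked on the crate wall, about 0.155 closed on plate and board, 0.36 fully squeezed. The spring always closes it.
- mug: Bystander: steel mug, 76 mm across, 85 mm high, with a handle. Origin: centre of the underside.
- jar: Bystander: small black jar with a yellow cap, 48 mm across, 60 mm high. Origin: centre of the underside.
- tape: Bystander: roll of clear tape lying flat, 84 mm across, 22 mm high. Origin: centre of the underside.

How it is judged:
By the outcome, as a careful person would: the job done as asked, in the order asked, and still so for the second after the job is handed in, with the robot touching nothing.
It also fails if it takes over 58 s, if anything falls off the work surface, if the arm or the gripper's body presses on something with over 40 N, if the wrist force passes 120 N, or if a joint passes its speed limit or range.

ROBOT

A 6-joint arm with a two-finger parallel gripper is mounted at the origin on the work surface. World frame = base frame: x ahead of the robot, y to its left, z up, the work surface at z = 0. Lengths are in m, angles in degrees, forces in N, time in s.
With the tool pointing down it reaches from about 0.35 to 0.875 m from the base axis. Payload 15.5 kg.
Tool frame: the origin (TCP) lies midway between the tips of the shut fingers; the grasp point (between the pads) lies behind it (bot.grip_depth is the z of the grasp point in the tool frame, in m); z points along the fingers, y is the direction in which the jaws open and shut (so a half turn about z gives the same grasp; the last joint's range is limited). The gripper opens to 85 mm and grips with 20 to 120 N. Pads are 22 mm wide; open, the fingers measure 114 mm over their backs; the gripper's body (76 mm by 85 mm) begins 54 mm behind the grasp point. The pads swing forward as they close: fully open they stand 13 mm farther back than shut.
Start: joints at [71.075, 28.281, 77.091, -0, 74.628, -5.472], TCP at [0.145, 0.608, 0.231] pointing down, gripper open.
Joint ranges: [-166.48, 166.48], [-47.26, 123.95], [12.59, 153.08], [-70.14, 250.14], [6.76, 159.57], [-176.63, 176.63]. Speed limits (degrees/s): [108.29, 108.29, 147.25, 172.46, 172.46, 172.46].

INTERFACE

Orientations are given as [roll, pitch, yaw] about the fixed x, y, z axes, in that order (R = Rz(yaw) Ry(pitch) Rx(roll)).
In Python, from station import bot gives the robot as it stands.
- The arm moves only by the tool arm_command, never from a script. Its argument "increments" is one flat list of numbers, 4 for each row, row after row: the shift along the world's x, y, z scaled (see below), then the turn about the world's z scaled (see below). In form: [x, y, z, yaw, x, y, z, yaw, ...]. A call has 1 to 10 rows; each row shifts and turns the pose as measured when the row begins; what a row does not reach is not made up. The controller multiplies each number of a shift by 0.05 m and each number of a turn by pi rad. A row lasts 1/10 s, in which the tool goes at most 50 mm and 8.59 degrees, less where a joint would pass 70% of its speed; a pose out of reach is approached as far as the arm can. A call with a number of a shift or a turn outside -1 to 1 is refused whole. A call with a gripper value outside its range is refused whole. "grip" is the gripper's target within -1 to 1 (shut at 1, half-way at 0, fully open at -1), set as the call begins (left out, the last holds). The fingers move at their own pace and stop on an object; "grip_force" is the grip in N (left out, the last holds). Time passes only in rows, so rows that do not move let the fingers close. It gives the time, the measured TCP pose, the force and the opening at its end, in the units of the state.
- bot.observe(): the state, without advancing time (a new reading comes with each control period).
- bot.capture(name): name is "scene" or "top"; returns a dict with "image" (420x560x3 uint8, red, green, blue), "depth" (420x560 float32, m along the optical axis (not along the pixel's ray), 0 where there is no reading), "K" (3x3 intrinsics, pixels), "eye" and "attitude" of the camera in the world. Camera axes: x right, y down, z forward; pixel columns grow to the right and rows downward; lengths in m; the calibration is good to about 2 mm. A picture is of the moment at which its call begins.
- bot.close_job(): hands the job in, once; it reports no verdict.
The state is a dict: "t": time; "joint_pos": joint angles; "joint_vel": joint speeds; "joint_efforts": joint torques, N m; "tool_pos": TCP position; "eef_rot": TCP orientation; "force": force on the tool from outside, world axes, zero at the start; "ft_torque": the same for the moment, N m; "gripper_width": finger opening in m.
Only numpy, scipy, OpenCV 4.12 (cv2) and the standard library are available. Lean on these libraries where they do the work, as an engineer would, in place of code of your own. Each camera call takes 0.05 s, during which the arm holds its last target. There are 200 camera calls.

## Working session

There is one attempt and no reset: what is moved stays moved. The work goes in short steps, Python scripts to look and compute and a tool call to move; the robot and the scene stay as the last step left them, time stands still between calls to the robot, and variables do not carry over. Pictures are saved under pics/ and viewed, about 8 in all and at most 12, crops included, and the job is handed in when it is done.

Besides the shell and the picture viewer there is one more tool, called after "Call:" as a command line: name --argument value ..., lists and objects as JSON in quotes. arm_command: Moves the arm, as the interface text tells. Shifts and turns lie within -1 to 1; 1 stands for 0.05 m of shift or pi rad of turn. Its arguments: {"type":"object","properties":{"increments":{"type":"array","items":{"type":"number"}},"grip":{"type":"number"},"grip_force":{"type":"number"}},"required":["increments"]}

```bash
ls; mkdir -p pics
python3 - <<'E'
from station import bot
import cv2,numpy as np
print(bot.observe(), bot.grip_depth)
for n in("scene","top"):
    c=bot.capture(n); cv2.imwrite(f"pics/{n}0.png",c["image"][:,:,::-1]); np.savez(f"pics/{n}0.npz",**c)
    print(n,c["K"].tolist(),c["eye"],c["attitude"])
E
```

```text
pics
{'t': 0.0, 'joint_pos': array([ 7.10751942e+01,  2.83156329e+01,  7.71308047e+01,  3.09560474e-04,
        7.46280651e+01, -5.47361040e+00]), 'joint_vel': array([-0.00668061,  0.06345905, -0.04188644, -0.01325042,  0.02288913,
       -0.15962758]), 'joint_efforts': array([ 1.37183608e-03, -8.82153010e+01, -3.83873785e+01, -2.61594723e-04,
        1.00258878e-02, -6.44363445e-05]), 'tool_pos': array([0.14527274, 0.60747882, 0.23067041]), 'eef_rot': array([-1.79925865e+02, -7.40362487e-03,  1.66548718e+02]), 'force': array([-1.30644966,  0.1082062 ,  0.35626844]), 'ft_torque': array([-0.04616327, -0.00075124,  0.00459371]), 'gripper_width': 0.08536736692459583} -0.0187
scene [[531.6318125188554, 0.0, 284.33310206204754], [0.0, 531.6318125188554, 212.96999126282236], [0.0, 0.0, 1.0]] [1.45356112 0.28714907 0.89456343] [-131.45733696   -0.27275318  107.27203929]
top [[403.1500905916045, 0.0, 280.4827471300202], [0.0, 403.1500905916045, 208.0078629032316], [0.0, 0.0, 1.0]] [0.43903682 0.03913782 1.11592144] [-173.44465009   -0.96381496  -89.70554038]
```

View pics/scene0.png

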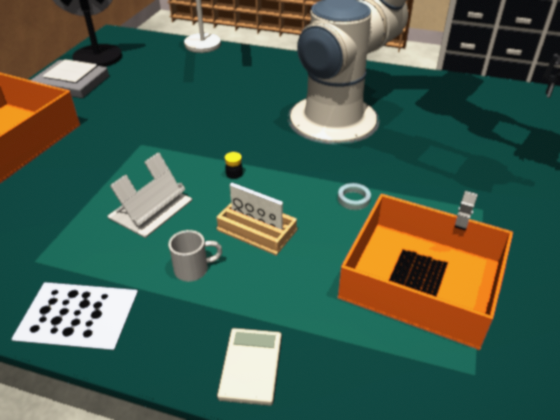

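View pics/top0.png

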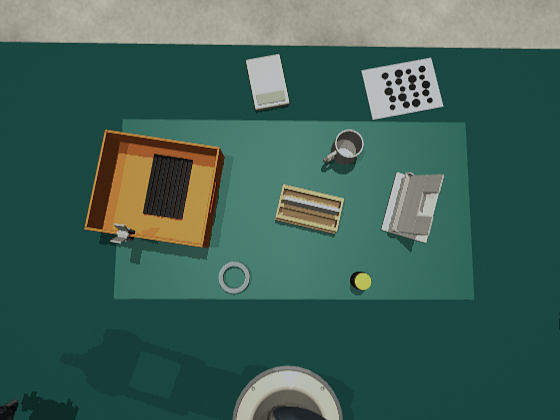

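The scene view shows the stand at about (150,195), the plate in the rack at (257,210) and the clip on the crate wall at (467,208). In the top view they are at (415,207), (312,205) and (121,234). Next I'll measure from depth.

```bash
cat > h.py <<'E'
import numpy as np,cv2
from scipy.spatial.transform import Rotation as R
def cloud(c):
    K=c["K"];d=c["depth"];v,u=np.mgrid[:d.shape[0],:d.shape[1]]
    p=np.stack([(u-K[0,2])/K[0,0]*d,(v-K[1,2])/K[1,1]*d,d],-1)
    W=p@R.from_euler("xyz",c["attitude"],degrees=True).as_matrix().T+c["eye"]
    W[d==0]=np.nan; return W
def snap(n,tag):
    from station import bot
    c=bot.capture(n); np.savez(f"pics/{n}{tag}.npz",**c); return c
E
python3 - <<'E'
from h import *
np.set_printoptions(precision=4,suppress=True)
def rect(P): 
    r=cv2.minAreaRect((P[:,:2]*1000).astype(np.float32)); return np.round(r[0],1),np.round(r[1],1),round(r[2],1)
for n in("top","scene"):
    c=np.load(f"pics/{n}0.npz");W=cloud(c);I=c["image"].astype(int)
    x,y,z=np.moveaxis(W,-1,0)
    print(n,"table z",np.nanmedian(z[(abs(x-.45)<.3)&(abs(y)<.3)]))
    if n=="top": print("scene ctr",W[207,412],W[209,310],W[234,121])
    # stand region
    m=(abs(x-.46)<.13)&(y<-.15)&(y>-.42)&(z>.015)
    S=W[m]; print("stand",len(S),S.min(0),S.max(0))
    # rack+plate
    m=(abs(x-.46)<.12)&(abs(y+.02)<.1)&(z>.03)&(z<.05); print("rack",rect(W[m]))
    m=(abs(x-.46)<.12)&(abs(y+.02)<.1)&(z>.105); print("plate top",rect(W[m]),W[m].mean(0),W[m].max(0),m.sum())
    m=(y>.1)&(x>.25)&(x<.8)&(y<.6)&(z>.09)&(z<.105);print("crate",rect(W[m]))
    m=(y>.1)&(x>.25)&(x<.5)&(y<.6)&(z>.11);print("clip",rect(W[m]),W[m].mean(0),W[m].min(0),W[m].max(0),m.sum())
    a={"top":(slice(160,250),slice(370,460)),"scene":(slice(140,240),slice(95,205))}[n]
    b={"top":(slice(205,265),slice(85,165)),"scene":(slice(180,240),slice(430,510))}[n]
    A=cv2.resize(c["image"][a],(400,400),interpolation=cv2.INTER_CUBIC);B=cv2.resize(c["image"][b],(400,300),interpolation=cv2.INTER_CUBIC)
    row=np.hstack([A,np.pad(B,((0,100),(0,0),(0,0)))]); cv2.imwrite(f"pics/crop_{n}.png",cv2.resize(row,(800,300) if 0 else (750,375))[:,:,::-1])
cv2.imwrite("pics/crops.png",cv2.resize(np.vstack([cv2.imread("pics/crop_top.png"),cv2.imread("pics/crop_scene.png")]),(600,600)))
E
```

```text
top table z 0.0016637884585311014
scene ctr [ 0.5658 -0.3273  0.0586] [ 0.5593 -0.0567  0.0518] [0.4863 0.411  0.1275]
stand 1411 [ 0.3481 -0.3576  0.0157] [ 0.59   -0.1682  0.1236]
rack (array([541.2, -45.4]), array([158.9,  43.5]), 77.2)
plate top (array([564.4, -54.3]), array([135.3,   9.3]), 77.1) [ 0.5636 -0.0546  0.1172] [0.5795 0.0117 0.1231] 202
crate (array([600.2, 348.4]), array([300.8, 271.6]), 81.7)
clip (array([482.1, 408.5]), array([30.6, 36.4]), 87.1) [0.4821 0.4073 0.1346] [0.4636 0.393  0.111 ] [0.4999 0.4246 0.1634] 190
scene table z 0.0021988631956689764
stand 1603 [ 0.3464 -0.3574  0.015 ] [ 0.59   -0.166   0.1226]
rack (array([555.6, -41. ]), array([ 48.8, 157.8]), 0.2)
plate top (array([566.3, -52.8]), array([135.7,  15.6]), 76.0) [ 0.5663 -0.059   0.1142] [0.5799 0.0138 0.122 ] 290
crate (array([605.2, 348.5]), array([300.3, 270.6]), 81.6)
clip (array([481.2, 410. ]), array([28.9, 38.3]), 88.2) [0.4771 0.411  0.1437] [0.4618 0.3953 0.1201] [0.5    0.4247 0.1606] 167
```

View pics/crops.png

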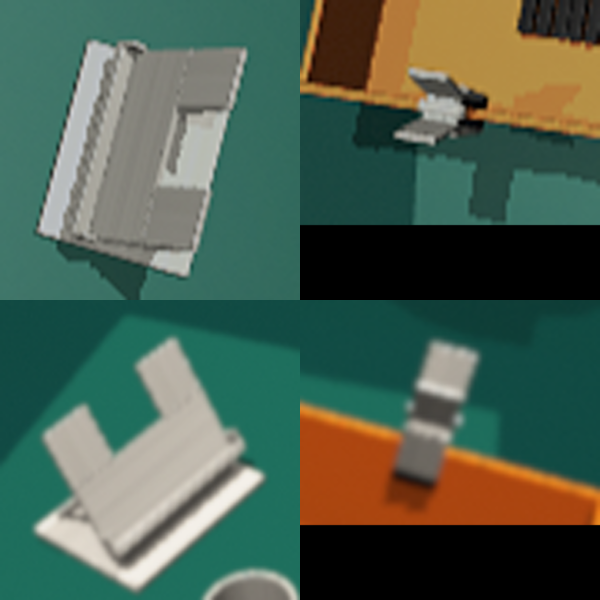

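The crops show the board leaning to the right (−y) in the top view, with the ledge on its left. The clip stands upright over the near wall of the crate. Next come the fits for stand yaw, seat and clip.

Run:
```python
from h import *
np.set_printoptions(precision=4,suppress=True)
Ws={}
for n in("top","scene"):
    c=np.load(f"pics/{n}0.npz");W=cloud(c);x,y,z=np.moveaxis(W,-1,0); I=c["image"].astype(int)
    m=(x>.42)&(x<.60)&(y<-.15)&(y>-.42)&(z>.05)&(z<.13)
    S=W[m]; N=S
    for k in range(15):
        mu=N.mean(0); nn=np.linalg.svd(N-mu,full_matrices=False)[2][2]; nn*=np.sign(nn[2])
        r=(S-mu)@nn; N=S[abs(r)<max(.002,.008-.0006*k)]
    yaw=np.degrees(np.arctan2(nn[1],nn[0]))
    print(n,"board n",nn,"yaw",yaw,"tilt",np.degrees(np.arcsin(nn[2])),len(N),len(S),"std",((N-mu)@nn).std())
    for yw in (yaw,75):
        h=np.array([np.cos(np.radians(yw)),np.sin(np.radians(yw))]);l=np.array([-h[1],h[0]])
        a=N[:,:2]@l; hh=N[:,:2]@h; zz=N[:,2]
        # front plane offset: h + tan30*(z-.030) = seat h
        o=np.median(hh+np.tan(np.pi/6)*(zz-.030)); e=np.percentile(a,[.5,99.5])
        sel=zz>.1
        e2=[np.percentile(a[sel],.5),np.percentile(a[sel],99.5)]
        print(" yw",yw,"seat h",o,"side edges",e,e2,np.diff(e2),"seat xy",h*o+l*np.mean(e2),"topz",np.percentile(zz,99.5))
        t=np.sort(a[sel]);g=np.argmax(np.diff(t));print(" notch",t[g],t[g+1],"mid",(t[g]+t[g+1])/2)
    # plate top edge & lean
    m=(abs(x-.565)<.06)&(abs(y+.054)<.1)&(z>.05)
    P=W[m]
    d=np.array([np.cos(np.radians(-12.9)),np.sin(np.radians(-12.9))]);e=np.array([-d[1],d[0]])
    q=(P[:,:2]-[.565,-.0535])@np.c_[d,e]
    for lo in (.05,.07,.09,.105,.115):
        s=(P[:,2]>lo)&(P[:,2]<lo+.02)&(abs(q[:,1])<.06)
        if s.sum()>5: print("  plate z",lo,s.sum(),"x",np.percentile(q[s,0],[5,50,95]),"z max",np.percentile(P[s,2],95))
    s=(P[:,2]>.1);print("  y range",np.percentile(q[s,1],[1,99]))
    # clip in crate frame
    m=(y>.36)&(x>.43)&(x<.53)&(y<.46)&(z>.108)
    P=W[m]; d=np.array([np.cos(np.radians(-8.3)),np.sin(np.radians(-8.3))]);e=np.array([-d[1],d[0]])
    q=(P[:,:2]-[.4815,.409])@np.c_[d,e]
    for lo in(.108,.12,.13,.14,.15):
        s=(P[:,2]>lo)&(P[:,2]<lo+.02);
        if s.sum()>5:print("  clip",lo,s.sum(),np.percentile(q[s],[2,98],axis=0).ravel(), cv2.minAreaRect((P[s][:,:2]*1000).astype(np.float32)))
    m=(abs(y-.409)<.09)&(abs(y-.409)>.025)&(x>.43)&(x<.55)&(z>.095)&(z<.108);P=W[m]
    qq=(P[:,:2]-[.4815,.409])@np.c_[d,e]; f=np.polyfit(qq[:,1],qq[:,0],1);print("  wall",np.percentile(qq[:,0],[5,50,95]),f,np.degrees(f[0]),"z",np.median(P[:,2]))
```

```text
top board n [0.2432 0.8301 0.5017] yaw 73.67033723318384 tilt 30.11293949132103 576 743 std 0.0010122152186229384
 yw 73.67033723318384 seat h -0.13758620442486613 side edges [-0.678  -0.5648] [np.float64(-0.6804545801159237), np.float64(-0.5648364053289691)] [0.1156] seat xy [ 0.5588 -0.3071] topz 0.12203155247025319
 notch -0.6768460694845767 -0.6114814776941231 mid -0.64416377358935
 yw 75 seat h -0.15158059539644209 side edges [-0.6735 -0.5607] [np.float64(-0.6758808598166951), np.float64(-0.5604801071762975)] [0.1154] seat xy [ 0.5579 -0.3064] topz 0.12203155247025319
 notch -0.672554726713316 -0.606960651218212 mid -0.6397576889657639
  plate z 0.05 46 x [-0.0047 -0.0043 -0.004 ] z max 0.06850776730601832
  plate z 0.07 48 x [-0.0047 -0.0043 -0.004 ] z max 0.08798231926463126
  plate z 0.09 49 x [-0.0048 -0.0042 -0.004 ] z max 0.10847915952453775
  plate z 0.105 181 x [-0.0045 -0.0013  0.003 ] z max 0.1212089474928345
  plate z 0.115 155 x [-0.0043 -0.0009  0.003 ] z max 0.12125340710251645
  y range [-0.0707  0.066 ]
  clip 0.108 86 [-0.0103 -0.0142  0.0202  0.014 ] ((487.8193
[... 1953 characters left out ...]
6958)
  clip 0.12 118 [-0.0085 -0.0111  0.0268  0.0152] ((490.4911193847656, 409.60626220703125), (29.098535537719727, 36.042991638183594), 76.75563049316406)
  clip 0.13 144 [-0.0109 -0.011   0.0268  0.0141] ((489.719970703125, 409.54302978515625), (25.85513687133789, 39.347381591796875), 81.61524200439453)
  clip 0.14 189 [-0.0151 -0.0108  0.0294  0.0141] ((487.9325866699219, 409.69635009765625), (25.476730346679688, 49.82685470581055), 81.38072967529297)
  clip 0.15 104 [-0.0155 -0.0107  0.0296  0.0137] ((487.92547607421875, 409.77142333984375), (25.18202018737793, 49.85742950439453), 81.57181549072266)
  wall [0.0036 0.0084 0.0125] [0.0075 0.0082] 0.42691083636408683 z 0.0993893265104756
```

Call:
arm_command --increments '[0.42, -0.66, 0, -0.026, 0.42, -0.66, 0, -0.026, 0.42, -0.66, 0, -0.026, 0.42, -0.66, 0, -0.026, 0.42, -0.66, 0, -0.026, 0.42, -0.66, 0, -0.026, 0.42, -0.66, 0, -0.026, 0.42, -0.66, 0, -0.026, 0.42, -0.66, 0, -0.026, 0.42, -0.66, 0, -0.026]' --grip -0.2 --grip_force 40

```text
t: 1.1
tool_pos: [0.3572, 0.267, 0.2281]
eef_rot: [-179.8, -0.0, 118.4]
force: [-1.2, 0.8, -0.8]
gripper_width: 0.0512
```

Run:
```python
from h import *
np.set_printoptions(precision=4,suppress=True)
for n in("top","scene"):
    c=np.load(f"pics/{n}0.npz");W=cloud(c);x,y,z=np.moveaxis(W,-1,0)
    m=(x>.47)&(x<.69)&(y<-.22)&(y>-.42)&(z>.05)&(z<.13)
    S=W[m]; N=S
    for k in range(15):
        mu=N.mean(0); nn=np.linalg.svd(N-mu,full_matrices=False)[2][2]; nn*=np.sign(nn[2])
        r=(S-mu)@nn; N=S[abs(r)<max(.002,.008-.0006*k)]
    yw=np.degrees(np.arctan2(nn[1],nn[0]))
    h=np.array([np.cos(np.radians(yw)),np.sin(np.radians(yw))]);l=np.array([-h[1],h[0]])
    a=N[:,:2]@l;zz=N[:,2];o=np.median(N[:,:2]@h+np.tan(np.pi/6)*(zz-.030));t=np.sort(a[zz>.1]);g=np.argmax(np.diff(t))
    e=np.percentile(a,[.3,99.7])
    print(n,yw,np.degrees(np.arcsin(nn[2])),"h",o,"edges",e,np.mean(e),"notch",t[g],t[g+1],(t[g]+t[g+1])/2,"seat",h*o+l*e.mean())
```

```text
top 73.64386221197576 30.149285903208217 h -0.13730071131838079 edges [-0.7246 -0.5649] -0.6447489602885567 notch -0.67692782095222 -0.6115681562993199 -0.6442479886257699 seat [ 0.58   -0.3133]
scene 73.45913930846828 30.37974594305902 h -0.1344105217445103 edges [-0.7262 -0.5661] -0.6461965899117628 notch -0.6783291627198644 -0.6151946822210668 -0.6467619224704656 seat [ 0.5812 -0.3128]
```

Call:
arm_command --increments '[0.43, -0.66, 0, -0.024, 0.43, -0.66, 0, -0.024, 0.43, -0.66, 0, -0.024, 0.43, -0.66, 0, -0.024, 0.43, -0.66, 0, -0.024, 0.43, -0.66, 0, -0.024, 0.43, -0.66, 0, -0.024, 0.43, -0.66, 0, -0.024, 0.43, -0.66, 0, -0.024, 0.1, -0.2, 0, -0.01]'

```text
t: 2.1
tool_pos: [0.562, -0.0577, 0.2268]
eef_rot: [-179.7, -0.0, 75.6]
force: [-0.3, 0.5, 0.9]
gripper_width: 0.051
```

Call:
arm_command --increments '[0.06, 0.06, -0.2, 0.008, 0, 0, -0.5, 0, 0, 0, -0.5, 0, 0, 0, -0.5, 0, 0, 0, -0.5, 0, 0, 0, -0.3, 0, 0, 0, -0.1, 0, 0, 0, 0, 0, 0, 0, 0, 0]'

```text
t: 3.0
tool_pos: [0.5599, -0.0464, 0.0885]
eef_rot: [-179.4, -0.1, 78.3]
force: [0.2, 0.7, 0.4]
gripper_width: 0.0513
```

Run:
```python
from station import bot
o=bot.observe();print(o["tool_pos"],o["eef_rot"],o["joint_pos"],o["force"])
```

```text
[ 0.55986524 -0.04636003  0.088538  ] [-1.79361588e+02 -1.11054613e-01  7.82676321e+01] [-10.89589647  33.72455119  94.17234218   0.1512205   52.73992721
   0.74362979] [0.156671   0.73223134 0.37665879]
```

Call:
arm_command --increments '[0.1, -0.16, -0.04, -0.006, 0, 0, 0, 0, 0, 0, 0, 0]'

```text
t: 3.3
tool_pos: [0.5665, -0.0549, 0.0884]
eef_rot: [-179.6, -0.1, 77.1]
force: [-0.1, 0.4, 1.2]
gripper_width: 0.0511
```

Call:
arm_command --increments '[-0.02, 0, -0.02, 0, 0, 0, 0, 0, 0, 0, 0, 0, 0, 0, 0, 0, 0, 0, 0, 0, 0, 0, 0, 0]' --grip 1 --grip_force 40

```text
t: 3.9
tool_pos: [0.5658, -0.0553, 0.0881]
eef_rot: [-179.6, -0.1, 77.1]
force: [0.5, -0.0, 0.7]
gripper_width: 0.0073
```

Call:
arm_command --increments '[0, 0, 0.3, 0, 0, 0, 0.8, 0, 0, 0, 0.8, 0, 0, 0, 0.8, 0, 0, 0, 0.4, 0, 0, -0.2, 0, 0.02, 0.03, -0.5, 0, 0.045, 0.03, -0.5, 0, 0.045, 0.03, -0.5, 0, 0.045, 0.03, -0.5, 0, 0.045]'

```text
t: 4.9
tool_pos: [0.5699, -0.1651, 0.249]
eef_rot: [-179.5, -0.1, 114.6]
force: [0.2, -0.1, -1.2]
gripper_width: 0.0072
```

Call:
arm_command --increments '[0.03, -0.5, 0, 0.045, 0.03, -0.5, 0, 0.045, 0.03, -0.5, 0, 0.045, 0.03, -0.5, 0, 0.045, 0.03, -0.5, 0, 0.045, 0.03, -0.4, 0, 0.045, 0, -0.1, 0, 0.025, 0, 0, 0, 0, 0, 0, 0, 0]'

```text
t: 5.8
tool_pos: [0.5763, -0.3234, 0.2459]
eef_rot: [-179.6, -0.5, 169.9]
force: [-0.1, -0.7, -1.3]
gripper_width: 0.0076
```

Call:
arm_command --increments '[0.12, 0.3, 0, -0.033, 0, 0, 0, 0, 0, 0, 0, 0, 0, 0, 0, 0]'

```text
t: 6.2
tool_pos: [0.5821, -0.3063, 0.2457]
eef_rot: [-179.6, -0.6, 163.6]
force: [-0.2, 0.1, -0.9]
gripper_width: 0.0071
```

Run:
```python
from h import *
np.set_printoptions(precision=4,suppress=True)
from station import bot
o=bot.observe();print(o["tool_pos"],o["eef_rot"],o["joint_pos"])
c=snap("scene","1");W=cloud(c);x,y,z=np.moveaxis(W,-1,0)
cv2.imwrite("pics/s1.png",c["image"][100:250,90:290][:,:,::-1].repeat(3,0).repeat(3,1))
yw=np.radians(73.6);h=np.array([np.cos(yw),np.sin(yw)]);l=np.array([-h[1],h[0]])
q=(W[...,:2]-[.5806,-.313])@np.c_[h,l]
m=(abs(q[...,0])<.04)&(abs(q[...,1])<.08)&(z>.15)&(z<.24)
P=W[m];mu=np.median(P,0)
print(m.sum(),np.percentile(P[:,2],[1,99]),np.percentile(q[m],[1,50,99],axis=0))
A=np.c_[q[m][:,1],P[:,2]-.2,np.ones(m.sum())];print(np.linalg.lstsq(A,q[m][:,0],rcond=None)[0])
```

```text
[ 0.5821 -0.3063  0.2457] [-179.5729   -0.5677  163.6047] [ -32.6611   30.5403   70.5437   -0.579    79.3419 -106.1587]
1379 [0.1667 0.2392] [[ 0.0054 -0.0699]
 [ 0.0118 -0.0068]
 [ 0.0159  0.0699]]
[0.0041 0.0117 0.0117]
```

View pics/s1.png

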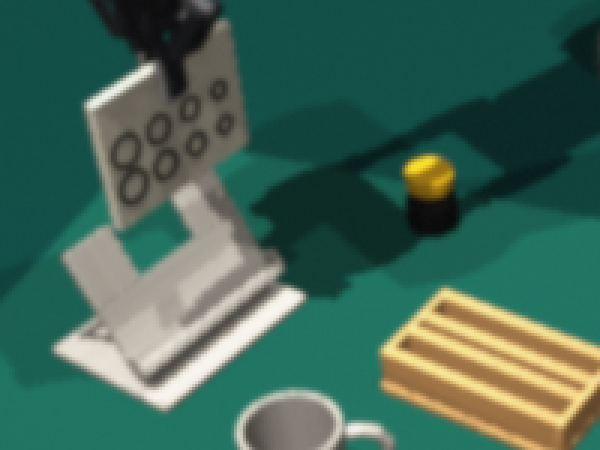

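The plate hangs vertical at (165,120) in the crop, rings outward, directly over the ledge and centred sideways. I'll lower it.

Call:
arm_command --increments '[0, 0, -0.3, 0, 0, 0, -0.6, 0, 0, 0, -0.6, 0, 0, 0, -0.5, 0, 0, 0, -0.2, 0, 0, 0, 0, 0, 0, 0, 0, 0]'

```text
t: 6.95
tool_pos: [0.5823, -0.3084, 0.1349]
eef_rot: [-179.5, -0.3, 163.7]
force: [-0.2, 0.5, -1.0]
gripper_width: 0.0075
```

Call:
arm_command --increments '[0, 0.05, -0.1, 0, 0, 0, -0.08, 0, 0, 0, -0.06, 0, 0, 0, -0.04, 0, 0, 0, -0.03, 0, 0, 0, 0, 0]'

```text
t: 7.55
tool_pos: [0.584, -0.3067, 0.1219]
eef_rot: [-179.4, 0.0, 163.8]
force: [-0.1, -0.3, -1.2]
gripper_width: 0.0073
```

Call:
arm_command --increments '[-0.02, 0, -0.04, 0, 0, 0, -0.04, 0, 0, 0, -0.02, 0, 0, 0, -0.02, 0, 0, 0, 0, 0]'

```text
t: 8.05
tool_pos: [0.5833, -0.3071, 0.1162]
eef_rot: [-179.3, 0.1, 163.8]
force: [-0.1, -1.6, -1.4]
gripper_width: 0.0073
```

Call:
arm_command --increments '[0, 0, -0.03, 0, 0, 0, -0.02, 0, 0, 0, 0, 0]'

```text
t: 8.35
tool_pos: [0.5837, -0.3079, 0.1159]
eef_rot: [-179.3, 0.2, 163.8]
force: [-0.6, 0.0, -1.1]
gripper_width: 0.0071
```

Call:
arm_command --increments '[0, 0.02, -0.06, 0, 0, 0, -0.04, 0, 0, 0, 0, 0, 0, 0, 0, 0]'

```text
t: 8.75
tool_pos: [0.5851, -0.3086, 0.1155]
eef_rot: [-179.1, 0.5, 163.8]
force: [-0.2, 0.7, -1.6]
gripper_width: 0.0075
```

Call:
arm_command --increments '[0, 0, 0, 0, 0, 0, 0, 0, 0, 0, 0.02, 0, -0.034, -0.115, 0, 0, -0.034, -0.115, 0, 0, -0.034, -0.115, 0, 0, 0, 0, 0, 0]' --grip 0.44

```text
t: 9.45
tool_pos: [0.5793, -0.3273, 0.1155]
eef_rot: [-179.1, 0.5, 163.8]
force: [-0.3, 0.3, 0.1]
gripper_width: 0.0237
```

```bash
cat > pl.py <<'E'
from h import *
import sys
np.set_printoptions(precision=4,suppress=True)
from station import bot
o=bot.observe();print(o["tool_pos"],o["eef_rot"],o["force"],o["gripper_width"])
c=snap("scene",sys.argv[1]);W=cloud(c);z=W[...,2]
yw=np.radians(73.6);h=np.array([np.cos(yw),np.sin(yw)]);l=np.array([-h[1],h[0]])
q=(W[...,:2]-[.5806,-.313])@np.c_[h,l]
I=c["image"].astype(int)
t=(o["tool_pos"][:2]-[.5806,-.313])@np.c_[h,l];print("tcp h,l",t)
m=(q[...,0]<.02)&(q[...,0]>-.08)&(abs(q[...,1])<.09)&(z>.075)&(abs(q[...,1])>.03)&(z<.15)
A=np.c_[q[m],z[m]];N=A
for k in range(15):
    mu=np.median(N,0) if k==0 else N.mean(0);n=np.linalg.svd(N-mu,full_matrices=False)[2][2];n*=np.sign(n[0]);N=A[abs((A-mu)@n)<max(.002,.01-.0007*k)]
print("plane n(h,l,z)",n,"tilt",np.degrees(np.arctan2(n[2],n[0])),"yawerr",np.degrees(np.arctan2(n[1],n[0])),len(N),len(A))
# seat-frame x of the plane at seat corner
print("plane dist from seat corner (mm)",1000*(mu-[0,0,.03])@n,"l range",np.percentile(N[:,1],[1,99]),"z range",np.percentile(N[:,2],[1,99]))
cv2.imwrite(f"pics/s{sys.argv[1]}.png",c["image"][100:250,90:290][:,:,::-1].repeat(3,0).repeat(3,1))
E
python3 pl.py 2
```

```text
[ 0.5793 -0.3273  0.1155] [-179.116     0.4805  163.7812] [-0.2889  0.2962  0.0758] 0.023734562816544496
tcp h,l [-0.014  -0.0028]
plane n(h,l,z) [0.9757 0.0037 0.2192] tilt 12.659821419660107 yawerr 0.21534012387774443 453 960
plane dist from seat corner (mm) 8.304744263383766 l range [-0.0735  0.066 ] z range [0.0753 0.1415]
```

Call:
arm_command --increments '[-0.028, -0.096, 0, 0, -0.028, -0.096, 0, 0, -0.028, -0.096, 0, 0, -0.028, -0.096, 0, 0, -0.028, -0.096, 0, 0, -0.028, -0.096, 0, 0, 0, 0, 0, 0]' --grip 0.2

```text
t: 10.2
tool_pos: [0.5702, -0.3585, 0.1154]
eef_rot: [-179.1, 0.5, 163.8]
force: [0.4, -0.2, -0.9]
gripper_width: 0.0342
```

```bash
python3 pl.py 3
```

```text
[ 0.5702 -0.3585  0.1154] [-179.1237    0.4799  163.7725] [ 0.3631 -0.1899 -0.8686] 0.034234242534187075
tcp h,l [-0.0465 -0.0028]
plane n(h,l,z) [ 0.8588 -0.0043  0.5122] tilt 30.812299711581286 yawerr -0.2898215746390778 468 899
plane dist from seat corner (mm) 9.563634495254739 l range [-0.0734  0.0651] z range [0.0753 0.1285]
```

View pics/s3.png

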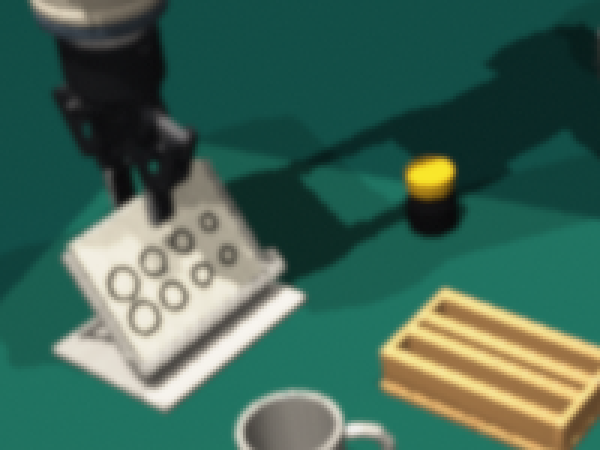

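The plate lies flat on the board between the stops, rings outward: tilt about 30.8°, lateral range −73 to +65 mm, play even. I'll retreat and go for the clip.

Call:
arm_command --increments '[0, 0, 0.2, 0, 0, 0, 0.7, 0, 0, 0, 0.8, 0, 0, 0, 0.7, 0, -0.08, 0.4, 0.2, -0.02, -0.08, 0.77, 0, -0.025, -0.08, 0.77, 0, -0.025, -0.08, 0.77, 0, -0.025, -0.08, 0.77, 0, -0.025, -0.08, 0.77, 0, -0.025]' --grip -0.6

```text
t: 11.25
tool_pos: [0.545, -0.1406, 0.2579]
eef_rot: [-179.2, 0.9, 136.6]
force: [0.5, 0.5, 0.2]
gripper_width: 0.068
```

Call:
arm_command --increments '[-0.08, 0.77, 0, -0.025, -0.08, 0.77, 0, -0.025, -0.08, 0.77, 0, -0.025, -0.08, 0.77, 0, -0.025, -0.08, 0.77, 0, -0.025, -0.08, 0.77, 0, -0.025, -0.08, 0.77, 0, -0.025, -0.08, 0.77, 0, -0.025, -0.08, 0.77, 0, -0.025, -0.08, 0.77, 0, -0.025]'

```text
t: 12.25
tool_pos: [0.5003, 0.2626, 0.2674]
eef_rot: [-179.7, 1.0, 89.7]
force: [1.2, -0.7, -0.2]
gripper_width: 0.0683
```

Call:
arm_command --increments '[-0.06, 0.7, 0, -0.015, -0.06, 0.7, 0, -0.012, -0.06, 0.5, 0, -0.008, 0, 0.2, 0, 0, 0, 0, 0, 0, 0, 0, 0, 0]'

```text
t: 12.85
tool_pos: [0.488, 0.3768, 0.2715]
eef_rot: [-179.9, 0.9, 83.5]
force: [-0.9, -0.3, -0.2]
gripper_width: 0.0684
```

```bash
python3 pl.py 4
```

```text
[0.488  0.3768 0.2715] [-179.9022    0.8683   83.4511] [-0.8902 -0.3041 -0.2003] 0.0683589850644522
tcp h,l [0.6355 0.2836]
plane n(h,l,z) [0.8525 0.0022 0.5227] tilt 31.5147796355915 yawerr 0.14965187131013974 487 939
plane dist from seat corner (mm) 10.413266923438645 l range [-0.0731  0.0658] z range [0.0759 0.1284]
```

Call:
arm_command --increments '[-0.02, 0.4, 0, -0.006, 0, 0.2, 0, -0.004, 0, 0, -0.3, 0, 0, 0, -0.6, 0, 0, 0, -0.6, 0, 0, 0, -0.4, 0, 0, 0, 0, 0, 0, 0, 0, 0]'

```text
t: 13.7
tool_pos: [0.4903, 0.4003, 0.1765]
eef_rot: [179.9, 0.8, 81.2]
force: [-0.5, 0.6, 0.4]
gripper_width: 0.0682
```

Call:
arm_command --increments '[-0.06, 0.17, 0, 0.002, 0, 0, -0.3, 0, 0, 0, -0.35, 0, 0, 0, -0.15, 0, 0, 0, 0, 0, 0, 0, 0, 0]'

```text
t: 14.3
tool_pos: [0.49, 0.4127, 0.1431]
eef_rot: [179.5, 0.4, 81.7]
force: [0.2, 0.1, -0.2]
gripper_width: 0.0684
```

Call:
arm_command --increments '[-0.06, -0.07, -0.1, 0, 0, 0, -0.08, 0, 0, 0, 0, 0]'

```text
t: 14.6
tool_pos: [0.4873, 0.4094, 0.1354]
eef_rot: [179.4, 0.3, 81.7]
force: [-0.4, 0.3, 1.0]
gripper_width: 0.0681
```

Run:
```python
from h import *
c=snap("scene","5");cv2.imwrite("pics/s5.png",c["image"][120:270,400:560][:,:,::-1].repeat(4,0).repeat(4,1))
```

View pics/s5.png

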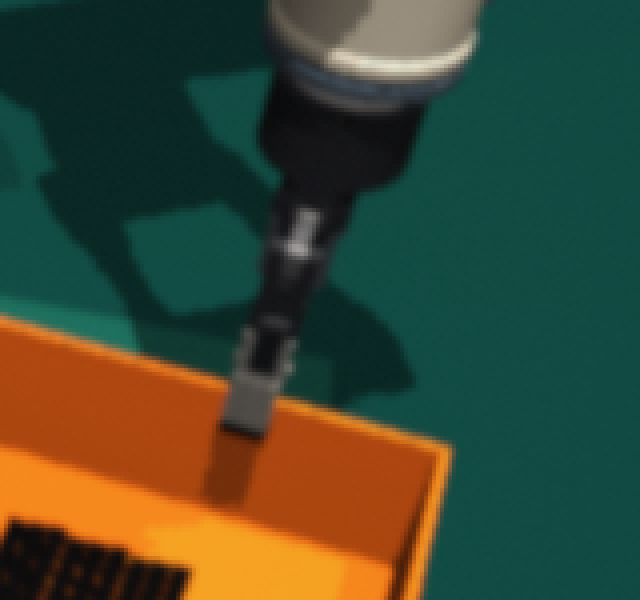

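The finger stands over the lever at about (268,345) and lines up with the clip's width, so I'll squeeze.

Call:
arm_command --increments '[0, 0, -0.03, 0, 0, 0, 0, 0, 0, 0, 0, 0, 0, 0, 0, 0, 0, 0, 0, 0, 0, 0, 0, 0, 0, 0, 0, 0, 0, 0, 0, 0]' --grip 1 --grip_force 40

```text
t: 15.45
tool_pos: [0.4876, 0.4096, 0.1343]
eef_rot: [179.4, 0.3, 81.7]
force: [-0.2, 0.5, -0.3]
gripper_width: 0.0198
```

Call:
arm_command --increments '[0, 0, 0.2, 0, 0, 0, 0.5, 0, 0, 0, 0.7, 0, 0, 0, 0.7, 0, 0, 0, 0.4, 0, 0.05, -0.3, 0, 0.01, 0.13, -0.7, 0, 0.023, 0.13, -0.78, 0, 0.024, 0.13, -0.78, 0, 0.024, 0.13, -0.78, 0, 0.024]'

```text
t: 16.45
tool_pos: [0.5151, 0.2415, 0.272]
eef_rot: [179.0, 0.1, 101.6]
force: [0.5, -0.5, -0.1]
gripper_width: 0.0201
```

Call:
arm_command --increments '[0.13, -0.78, 0, 0.024, 0.13, -0.78, 0, 0.024, 0.13, -0.78, 0, 0.024, 0.13, -0.78, 0, 0.024, 0.13, -0.78, 0, 0.024, 0.13, -0.78, 0, 0.024, 0.13, -0.78, 0, 0.024, 0.13, -0.78, 0, 0.024, 0.13, -0.78, 0, 0.024, 0.13, -0.7, 0, 0.024]'

```text
t: 17.45
tool_pos: [0.5803, -0.1613, 0.2816]
eef_rot: [178.6, 0.4, 146.6]
force: [1.0, 0.1, -0.9]
gripper_width: 0.0196
```

Call:
arm_command --increments '[0.13, -0.7, 0, 0.02, 0.13, -0.7, 0, 0.02, 0.13, -0.7, 0, 0.02, 0.13, -0.7, 0, 0.015, 0.06, -0.4, 0, 0.005, 0, -0.1, 0, 0, 0, 0, 0, 0, 0, 0, 0, 0]'

```text
t: 18.25
tool_pos: [0.6088, -0.3375, 0.2871]
eef_rot: [178.7, 0.7, 161.5]
force: [-0.2, -0.4, -0.4]
gripper_width: 0.0203
```

Run:
```python
from h import *
from station import bot
np.set_printoptions(precision=4,suppress=True)
o=bot.observe();T=o["tool_pos"];print(T,o["eef_rot"],o["joint_pos"])
yw=np.radians(73.6);h=np.array([np.cos(yw),np.sin(yw)]);l=np.array([-h[1],h[0]])
for n in("scene","top"):
    c=snap(n,"6");W=cloud(c);z=W[...,2];q=(W[...,:2]-[.5806,-.313])@np.c_[h,l]
    t=(T[:2]-[.5806,-.313])@np.c_[h,l]
    m=(np.linalg.norm(W[...,:2]-T[:2],axis=-1)<.06)&(z>T[2]-.1)&(z<T[2]-.002)
    A=np.c_[q[m]-t,z[m]-T[2]]
    print(n,"tcp h,l",t,m.sum())
    for lo in np.arange(-.07,0,.01):
        s=(A[:,2]>=lo)&(A[:,2]<lo+.01)
        if s.sum()>3: print("  z",lo.round(3),s.sum(),"h",np.percentile(A[s,0],[2,98]),"l",np.percentile(A[s,1],[2,98]))
    if n=="scene": cv2.imwrite("pics/s6.png",c["image"][70:220,90:290][:,:,::-1].repeat(3,0).repeat(3,1))
```

```text
[ 0.6088 -0.3375  0.2871] [178.667    0.6653 161.5268] [ -34.6227   31.8382   61.6933    1.4687   86.2016 -106.2512]
scene tcp h,l [-0.0156 -0.034 ] 460
  z -0.07 4 h [-0.0165 -0.0131] l [-0.007   0.0071]
  z -0.06 95 h [-0.0197  0.0301] l [-0.0139  0.0106]
  z -0.05 85 h [-0.0195  0.0287] l [-0.0149  0.0112]
  z -0.04 64 h [-0.0183  0.0276] l [-0.0133  0.0111]
  z -0.03 69 h [-0.0141  0.0241] l [-0.0137  0.0127]
  z -0.02 96 h [-0.0122  0.0202] l [-0.0159  0.0103]
  z -0.01 47 h [-0.0086  0.0149] l [-0.0138  0.0118]
top tcp h,l [-0.0156 -0.034 ] 249
  z -0.06 43 h [-0.0182  0.0284] l [-0.0126  0.0141]
  z -0.05 40 h [-0.0173  0.0266] l [-0.0128  0.014 ]
  z -0.04 35 h [-0.0165  0.025 ] l [-0.0128  0.0133]
  z -0.03 38 h [-0.0138  0.0219] l [-0.0126  0.0139]
  z -0.02 75 h [-0.0132  0.0191] l [-0.0089  0.015 ]
  z -0.01 17 h [-0.0063  0.0132] l [0.0001 0.0134]
```

View pics/s6.png

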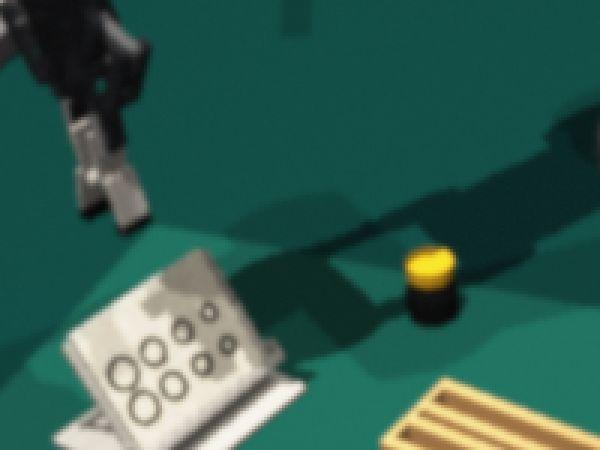

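The clip hangs open below the fingers at (110,190), above the plate's far-left shoulder. I'll correct the position and come down in stages.

Call:
arm_command --increments '[0.08, -0.35, 0, 0.006, 0.08, -0.35, -0.2, 0.006, 0, 0, -0.4, 0, 0, 0, -0.5, 0, 0, 0, -0.3, 0, 0, 0, 0, 0, 0, 0, 0, 0]'

```text
t: 19.05
tool_pos: [0.6186, -0.3661, 0.2185]
eef_rot: [178.7, 0.8, 164.2]
force: [0.5, -0.8, 0.5]
gripper_width: 0.02
```

```bash
cat > where.py <<'E'
from h import *
from station import bot
np.set_printoptions(precision=4,suppress=True)
o=bot.observe();T=o["tool_pos"]
yw=np.radians(73.6);h=np.array([np.cos(yw),np.sin(yw)]);l=np.array([-h[1],h[0]])
t=(T[:2]-[.5806,-.313])@np.c_[h,l]
tz=R.from_euler("xyz",o["eef_rot"],degrees=True).as_matrix()[:,2]
print(T,o["eef_rot"],"h,l",t,"tip off h,l",tz[:2]@np.c_[h,l]*.056,"f",o["force"])
d=[-.049,-.052]-t;print("need xy scaled",(d[0]*h+d[1]*l)/.05,"z",(.161-T[2])/.05)
E
python3 where.py
```

```text
[ 0.6186 -0.3661  0.2185] [178.6737   0.8164 164.1582] h,l [-0.0402 -0.0514] tip off h,l [ 0.0013 -0.0008] f [ 0.4521 -0.75    0.5347]
need xy scaled [-0.0384 -0.1716] z -1.1500656353618715
```

Call:
arm_command --increments '[-0.04, -0.17, 0, -0.003, 0, 0, -0.2, 0, 0, 0, -0.3, 0, 0, 0, -0.1, 0, 0, 0, 0, 0, 0, 0, 0, 0]'

```text
t: 19.65
tool_pos: [0.6171, -0.3753, 0.1885]
eef_rot: [178.7, 1.0, 163.6]
force: [0.2, 0.3, 0.4]
gripper_width: 0.0199
```

```bash
python3 where.py
```

```text
[ 0.6171 -0.3753  0.1885] [178.738    0.9883 163.593 ] h,l [-0.0494 -0.0526] tip off h,l [ 0.0012 -0.001 ] f [0.1883 0.2551 0.4006]
need xy scaled [-0.0094  0.0114] z -0.5509771966939109
```

Call:
arm_command --increments '[0, 0, -0.12, 0, 0, 0, -0.12, 0, 0, 0, -0.1, 0, 0, 0, -0.06, 0, 0, 0, 0, 0, 0, 0, 0, 0]'

```text
t: 20.25
tool_pos: [0.6173, -0.3752, 0.1671]
eef_rot: [178.7, 1.0, 163.6]
force: [-0.1, 0.3, -0.1]
gripper_width: 0.0199
```

```bash
python3 where.py; python3 pl.py 7|tail -2
python3 - <<'E'
from h import *
a=np.load("pics/scene7.npz")["image"][130:200,90:180];t=snap("top","7")["image"][165:255,370:460]
f=lambda i,s:cv2.resize(i[:,:,::-1],None,fx=s,fy=s,interpolation=cv2.INTER_CUBIC)
A=f(a,4.4);B=f(t,4.4);B=B[:A.shape[0]] if B.shape[0]>A.shape[0] else B
cv2.imwrite("pics/c7.png",np.hstack([A,B]))
E
```

```text
[ 0.6173 -0.3752  0.1671] [178.7476   1.0122 163.6119] h,l [-0.0493 -0.0528] tip off h,l [ 0.0012 -0.001 ] f [-0.0621  0.2842 -0.081 ]
need xy scaled [-0.0139  0.0094] z -0.12200403309733099
plane n(h,l,z) [ 0.8521 -0.0036  0.5234] tilt 31.561247896252443 yawerr -0.24360690154986614 393 1028
plane dist from seat corner (mm) 10.573596872947487 l range [-0.0736  0.0657] z range [0.0758 0.1294]
```

View pics/c7.png

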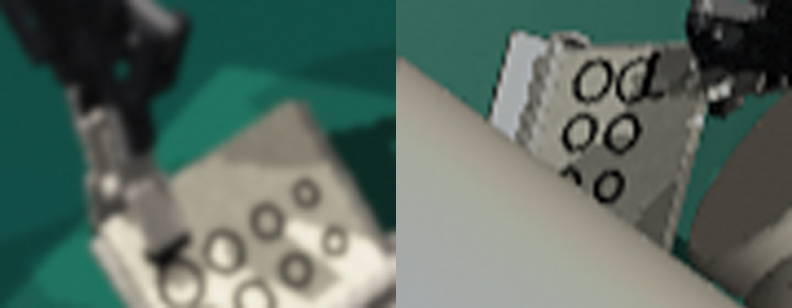

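The front jaw stands in front of the ringed face, the rear jaw is behind the shoulder, and there is no contact force. I'll go a little deeper.

Call:
arm_command --increments '[0, 0, -0.06, 0, 0, 0, -0.06, 0, 0, 0, -0.03, 0, 0, 0, 0, 0]'

```text
t: 20.75
tool_pos: [0.6177, -0.3753, 0.1597]
eef_rot: [178.8, 1.1, 163.6]
force: [0.8, -0.0, 0.6]
gripper_width: 0.0202
```

Call:
arm_command --increments '[0, 0, -0.04, 0, 0, 0, -0.03, 0, 0, 0, 0, 0]'

```text
t: 21.05
tool_pos: [0.6185, -0.3745, 0.157]
eef_rot: [178.7, 1.2, 163.6]
force: [-0.6, 1.8, -0.1]
gripper_width: 0.02
```

Call:
arm_command --increments '[0, 0, 0, 0, 0, 0, 0, 0, 0, 0, 0, 0, -0.028, -0.096, 0, 0, -0.028, -0.096, 0, 0, -0.028, -0.096, 0, 0, -0.028, -0.096, 0, 0, -0.028, -0.096, 0, 0, -0.028, -0.096, 0, 0, 0, 0, 0, 0]' --grip -1

```text
t: 22.05
tool_pos: [0.6087, -0.4072, 0.1566]
eef_rot: [178.7, 1.2, 163.6]
force: [-0.2, -0.1, 0.3]
gripper_width: 0.0854
```

```bash
python3 where.py; python3 pl.py 8|tail -2
python3 - <<'E'
from h import *
c=np.load("pics/scene8.npz");i=c["image"][110:220,80:220]
cv2.imwrite("pics/c8.png",cv2.resize(i[:,:,::-1],None,fx=5,fy=5,interpolation=cv2.INTER_CUBIC))
E
```

```text
[ 0.6087 -0.4072  0.1566] [178.7485   1.1572 163.5754] h,l [-0.0824 -0.0536] tip off h,l [ 0.0012 -0.0011] f [-0.2386 -0.1305  0.2663]
need xy scaled [0.1586 0.6505] z 0.08873942160685933
plane n(h,l,z) [0.884  0.0161 0.4672] tilt 27.853472364940288 yawerr 1.0458790529891155 389 1103
plane dist from seat corner (mm) 5.926074915962182 l range [-0.0734  0.0663] z range [0.0755 0.1472]
```

View pics/c8.png

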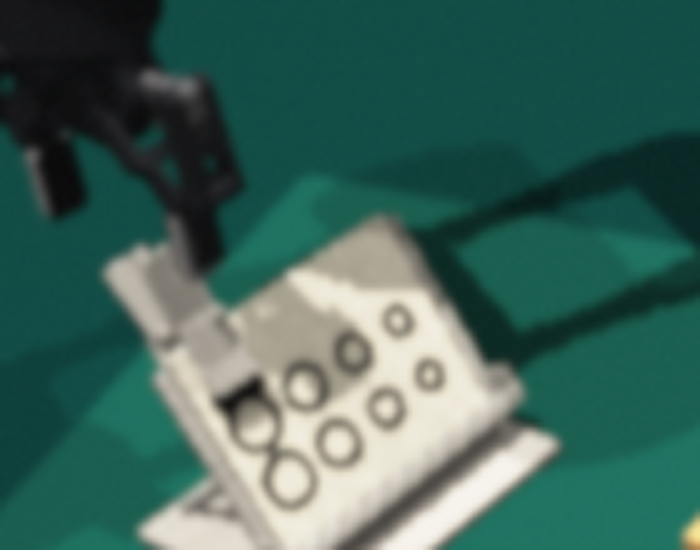

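The clip has closed at (190,330) and tipped back in line with the board, and the fingers are clear of it. I'll retreat straight up and then check.

Call:
arm_command --increments '[0, 0, 0.15, 0, 0, 0, 0.4, 0, 0, 0, 0.6, 0, 0, 0, 0.6, 0, 0, 0, 0.4, 0, -0.5, 0.5, 0, 0, -0.6, 0.6, 0, 0, -0.5, 0.5, 0, 0, -0.2, 0.2, 0, 0, 0, 0, 0, 0]'

```text
t: 23.1
tool_pos: [0.5164, -0.3114, 0.2735]
eef_rot: [178.8, 1.4, 163.7]
force: [0.9, -0.1, 0.4]
gripper_width: 0.0855
```

Run:
```python
from h import *
np.set_printoptions(precision=4,suppress=True)
yw=np.radians(73.6);h=np.array([np.cos(yw),np.sin(yw)]);l=np.array([-h[1],h[0]]);s3,c3=.5,np.sqrt(.75)
out=[]
for n in("scene","top"):
    c=snap(n,"9");W=cloud(c);q=(W[...,:2]-[.5806,-.313])@np.c_[h,l];v=W[...,2]-.032
    X=q[...,0]*c3+v*s3;Z=-q[...,0]*s3+v*c3;Y=q[...,1]
    m=(abs(Y)<.09)&(Z>.03)&(Z<.11)&(abs(X-.008)<.006)&((Y>-.03)|(Z<.07))
    f=np.linalg.lstsq(np.c_[Y[m],Z[m]-.05,np.ones(m.sum())],X[m],rcond=None)[0]
    print(n,"plate face X fit (slopes y,z deg; offset mm)",np.degrees(f[:2]),f[2]*1000,"Y",np.percentile(Y[m],[1,99]),"Ztop",np.percentile(Z[m&(Y>0)],99.5))
    m=(abs(Y+.053)<.03)&(Z>.07)&(Z<.18)&(abs(X)<.05)&((Z>.114)|(X>.012))
    for lo in np.arange(.07,.18,.01):
        s=m&(Z>=lo)&(Z<lo+.01)
        if s.sum()>3:print("  Z",lo.round(3),s.sum(),"X",np.percentile(X[s],[3,97]),"Y",np.percentile(Y[s],[3,97]))
    i=c["image"][130:220,80:200] if n=="scene" else c["image"][165:255,365:465]
    out.append(cv2.resize(i[:,:,::-1],(400,300 if n=="scene" else 360),interpolation=cv2.INTER_CUBIC)[:300])
cv2.imwrite("pics/c9.png",np.hstack(out))
```

```text
scene plate face X fit (slopes y,z deg; offset mm) [-0.096  -0.1429] 7.224963886735226 Y [-0.0726  0.0671] Ztop 0.10846091952031311
  Z 0.07 33 X [0.0134 0.0216] Y [-0.0673 -0.0432]
  Z 0.08 44 X [0.0129 0.0226] Y [-0.0675 -0.0418]
  Z 0.09 41 X [0.0128 0.0204] Y [-0.0664 -0.0424]
  Z 0.1 44 X [0.0137 0.0207] Y [-0.0657 -0.0425]
  Z 0.11 64 X [-0.0116  0.0204] Y [-0.0687 -0.043 ]
  Z 0.12 65 X [-0.0122  0.0163] Y [-0.0663 -0.0412]
  Z 0.13 71 X [-0.0147  0.0179] Y [-0.0656 -0.0428]
  Z 0.14 75 X [-0.0165  0.0199] Y [-0.0667 -0.0421]
  Z 0.15 39 X [-0.0175  0.0209] Y [-0.0669 -0.0422]
top plate face X fit (slopes y,z deg; offset mm) [-0.3114 -0.2034] 6.983168784088511 Y [-0.0698  0.0672] Ztop 0.10940065318199342
  Z 0.07 20 X [0.0145 0.0173] Y [-0.0665 -0.0425]
  Z 0.08 30 X [0.0139 0.0193] Y [-0.0669 -0.0416]
  Z 0.09 33 X [0.0148 0.0195] Y [-0.0657 -0.0418]
  Z 0.1 33 X [0.0142 0.0194] Y [-0.0662 -0.0424]
  Z 0.11 58 X [-0.0089  0.0189] Y [-0.0642 -0.039 ]
  Z 0.12 42 X [-0.0115  0.015 ] Y [-0.0643 -0.04  ]
  Z 0.13 67 X [-0.0152  0.016 ] Y [-0.065  -0.0407]
  Z 0.14 75 X [-0.0166  0.0179] Y [-0.0654 -0.0404]
  Z 0.15 50 X [-0.0177  0.0194] Y [-0.064  -0.0408]
```

View pics/c9.png

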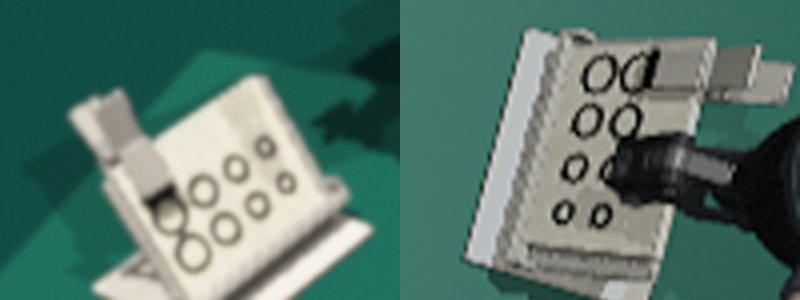

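Run:
```python
from h import *
a=np.load("pics/scene0.npz");b=np.load("pics/scene9.npz")
for n,(r,c) in dict(mug=(255,190),jar=(165,233),tape=(196,354)).items():
    s=np.s_[r-25:r+25,c-25:c+25];print(n,np.abs(a["depth"][s]-b["depth"][s]).max())
from station import bot
print(bot.close_job())
```

```text
mug 1.3027052
jar 1.5922275
tape 1.4810922
the job is handed in; nothing more can be done
None
```

I finished the job and handed it in at about 23 s of the 58 s allowed; no verdict comes back.

I lifted the plate out of the rack and stood it on the ledge. I then eased it back onto the board, clamped the clip over the plate and the shoulder farther from the robot, and moved the open gripper clear.

**Last checks**
- **Plate:** the final fit from both cameras puts the ringed face 7.0 and 7.2 mm off the board (8 mm nominal). It is within about 0.3° of parallel to the board, between the stops at y about −72 to +67 mm, with the rings outward.
- **Clip:** it spans y about −66 to −42 mm on its shoulder. The levers sit evenly about the 14 mm stack, in line with the board. The jaw ends are about 35 mm below the plate's top edge, estimated from the height of the levers.

**Disagreements and gaps**
- **Earlier plate fits:** with the arm in view these read 28 to 31.5° tilt and 6 to 10.6 mm offset. They took in points from the gripper and clip and had uncorrected camera bias, so I trusted the final fit.
- **Mug, jar and tape:** my last before/after depth comparison gave differences over 1 m, so it proved nothing. The likely cause is pixels without a reading. The arm passed above or clear of all three, and I felt no unexpected forces, but I did not measure that they stayed put.

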